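# Load a heat sink and index it under the microscope

## Robot

A 6-joint arm with a two-finger parallel gripper is mounted at the origin on a cart in front of the work surface, level with it; the furniture and walls round the work are solid. World frame = base frame: x ahead of the robot, y to its left, z up, the work surface at z = 0. Lengths are in m, angles in rad, forces in N, time in s.
With the tool pointing down it reaches from about 0.325 to 0.875 m from the base axis. Payload 4.4 kg.
Tool frame: the origin (TCP) lies on the centre line of the jaws, within the pads' length; the fingertips stand 17 mm ahead of it and the grasp point (between the pads) lies 2 mm behind it; z points along the fingers, y is the line along which they close (so a half turn about z gives the same grasp; the last joint's range is limited). The gripper opens to 85 mm and grips with 20 to 120 N. Pads are 22 mm wide; open, the fingers measure 114 mm over their backs; the gripper's body (76 mm by 85 mm) begins 54 mm behind the grasp point. The pads swing forward as they close: fully open they stand 13 mm farther back than shut.
Start: joints at [1.042, 0.207, 1.542, -0, 1.393, -0.15], TCP at [0.212, 0.534, 0.248] pointing down, gripper open.
Joint ranges: [-2.73, 2.73], [-0.86, 2.22], [0.23, 2.46], [-1.11, 4.25], [0.08, 2.63], [-2.82, 2.82]. Speed limits (rad/s): [2.79, 2.79, 3.14, 3.14, 3.14, 3.14].

## Interface

Orientations are given as a unit quaternion [x, y, z, w].
In Python, from station import sensors, read_camera, camera_model, job gives the robot as it stands.
- The arm moves only by the tool apply_moves, never from a script. Its argument "commands" is a list of rows, each a list of 4 numbers: the shift along the tool's x, y, z in mm, then the turn about the tool's z in rad. In form: [[x, y, z, turn], ...]. A call has 1 to 12 rows; each row is the pose to reach, as a shift and turn from the pose commanded when the call began, along the tool's axes at that moment; what a row does not reach only later rows make up. A row lasts 1/8 s, in which the tool goes at most 62.5 mm and 10.7 degrees, less where a joint would pass 70% of its speed; a pose out of reach is approached as far as the arm can. A call with a gripper value outside its range is refused whole. "claw" is the finger opening in mm, from 0 to 85.4, set as the call begins (left out, the last holds). The fingers move at their own pace and stop on an object; "force" is the grip in N (left out, the last holds). Time passes only in rows, so rows that repeat a pose let the fingers close. It gives the time, the measured TCP pose, the force, the opening and the grip force at its end, in the units of the state.
- sensors.get_obs(): the state, without advancing time (a new reading comes with each control period).
- read_camera(name): name is "scene" or "side" or "wrist"; returns (picture, depth): 480x640x3 uint8, red, green, blue; 480x640 float32, m along the optical axis (not along the pixel's ray), 0 where there is no reading.
- camera_model(name): a dict with "fovy" (degrees; the focal length in pixels is half the picture's height over the tangent of half this angle, whatever the lens; pixels are square), "cx", "cy" (the principal point, pixels), "k1" (the pictures are not rectified: a ray, as slopes to the right and down, at radius r is drawn at 1 + k1 r^2 times it, then the intrinsics apply), "cam_to_world" (4x4, takes a point from camera to world coordinates). Camera axes: x right, y up, looking along -z (the intrinsics and any distortion apply to the point x, -y, -z); pixel columns grow to the right and rows downward; lengths in m; the calibration is good to about 2 mm. A picture is of the moment at which its call begins: read the wrist's pose just before it. camera_model takes no time and is no camera call; for the wrist camera it gives the pose at the moment of the call.
- job.job_done(): hands the job in; it is judged then, once.
The state is a dict: "time": time; "joints": joint angles; "joint_velocities": joint speeds; "joint_torque": joint torques, N m; "tcp_pos": TCP position; "ee_rot": TCP orientation; "force": force on the tool from outside, world axes, zero at the start; "moment": the same for the moment, N m; "gripper_width": finger opening in m; "finger_force": force on a finger pad.
Only numpy, scipy, OpenCV 4.12 (cv2) and the standard library are available. Lean on these libraries where they do the work, as an engineer would, in place of code of your own. Each camera call takes 0.05 s, during which the arm holds its last target. There are 200 camera calls.

## Task

Set the loose heat sink down flat in the empty nest of the rotary inspection stage. Then pull up the sprung index knob, turn the table a quarter turn counter-clockwise to the next hole, which brings the nest under the microscope, and let the pin snap fully home there; the hole has to be found by feel, and a hard push bends the pin. Leave the other things on the bench alone.

Things in the scene. Friction and masses are not known exactly. Their poses are not given: they have to be found in the camera images.
- stage: Fixed rotary inspection stage: grey 240 mm square casting, round steel index ring (250 mm, top 26 mm up), round aluminium turntable (180 mm, top 37 mm up) turning on the origin's vertical axis. Origin: on the bench under that axis; +x points to the microscope. A 14 mm post 240 mm high at (+100, +100) mm carries the microscope on a boom 200 to 210 mm up.
- lens (a point): Front of the microscope lens, looking straight down, 146.5 mm above the bench and 65 mm from the turning axis towards the stage's +x. The white microscope barrel above it is 30 mm across (collar 40 mm) and reaches up to 266 mm.
- nest (a point): Centre of the floor of the black nest on the turntable, 39 mm above the bench and 65 mm from the turning axis, on the side opposite to the knob. Pocket opening 42 mm along this point's x (along the turntable's rim) by 31 mm along its y (to or from the turning axis); walls 3 mm thick stand 5 mm above the floor.
- knob (a point): Middle of the black ribbed pull knob (24 mm across, 22 mm high, underside 51 mm above the bench when home), 105 mm from the turning axis on the turntable's index arm. Lifts straight up, 12 mm at most, against a spring (4 N at home, +0.35 N per mm), and goes round with the table. Below it: a steel bush (20 mm, top 47 mm up; flange 25 mm, top 40 mm up) and the arm (28 mm wide, top 37 mm up).
- turntable (a joint): Turn of the turntable in rad, growing counter-clockwise seen from above. About 0 at the loading station (nest on the stage's -y side, knob on its +y side, pin standing in a long slot of the ring). The next hole, a 9.6 mm bush with the knob then on the stage's -x side, lies within 0.09 rad of pi/2; just where is not measured. The table stays where it is left (friction about 1 N at the knob).
- plunger (a joint): Lift of the knob and pin in m: 0 fully home in a hole or slot, 0.008 when the pin's end rides on the flat top of the index ring between holes, 0.012 at its upper stop.
- index_pin: Steel index pin under the arm, on the knob's axis: 8 mm across, 0.8 mm chamfer, 8 mm deep in the index ring when home; origin at the centre of its lower end. Sliding over the ring it drops into a bush by its spring when within about 1 mm of the bush's centre. The ring is set by hand for each job, so bushes must be found by feel. More than 25 N between pin and ring bends the pin.
- heat_sink: The loose black finned heat sink, 25 (x) x 36 (y) x 22 mm, fins upward and running along x. Origin: centre of its underside. It goes into the nest with its long side (y) along the nest's x, either way round.
- battery_block: Bystander: small dark battery block, 51x26x17 mm, near the heat sink. Origin: centre of its underside.
- terminal_block: Bystander: green screw terminal block with two wire ends, 47x37x16 mm, near the heat sink. Origin: centre of its underside.
- tape_electrical: Bystander: roll of black tape, 55x53x19 mm. Origin: centre of its underside.
- flux_jar: Bystander: small brown jar with a black lid, 46x46x40 mm. Origin: centre of its underside.
- side_cutters: Bystander: side cutters with red handles, 109x51x10 mm. Origin: centre of its underside.

How it is judged:
By the outcome, as a careful person would: the job done as asked, in the order asked, and still so for the second after the job is handed in, with the robot touching nothing.
It also fails if it takes over 58 s, if anything falls off the work surface, if the arm or the gripper's body presses on something with over 40 N, if the wrist force passes 120 N, or if a joint passes its speed limit or range.

## Working session

There is one attempt and no reset: what is moved stays moved. The work goes in short steps, Python scripts to look and compute and a tool call to move; the robot and the scene stay as the last step left them, time stands still between calls to the robot, and variables do not carry over. Pictures are saved under pics/ and viewed, at most 11 in all, crops included, and the job is handed in when it is done.

Besides the shell and the picture viewer there is one more tool, called by a JSON object that holds its "op" and its "data". apply_moves: Moves the arm, as the interface text tells. Its arguments: {"type":"object","properties":{"commands":{"type":"array"},"claw":{"type":"number"},"force":{"type":"number"}},"required":["commands"]}

```bash
mkdir -p pics; cat > h.py <<'E'
import numpy as np, cv2
from station import sensors, read_camera, camera_model, job
from scipy.spatial.transform import Rotation as R
def rays(m,uv):
    uv=np.atleast_2d(np.array(uv,float)); f=240/np.tan(np.radians(m['fovy'])/2)
    d=(uv-[m['cx'],m['cy']])/f; s=d.copy()
    for _ in range(20): s=d/(1+m['k1']*(s**2).sum(1,keepdims=True))
    c=np.c_[s[:,0],-s[:,1],-np.ones(len(s))]; T=np.array(m['cam_to_world'])
    return T[:3,3],c@T[:3,:3].T
def plane(m,uv,z):
    o,d=rays(m,uv); return o+d*((z-o[2])/d[:,2])[:,None]
def deproj(m,dep):
    v,u=np.mgrid[:480,:640]; o,d=rays(m,np.c_[u.ravel(),v.ravel()])
    P=o+d*dep.ravel()[:,None]; P[dep.ravel()==0]=np.nan; return P.reshape(480,640,3)
def proj(m,P):
    T=np.linalg.inv(np.array(m['cam_to_world'])); p=np.atleast_2d(P)@T[:3,:3].T+T[:3,3]
    f=240/np.tan(np.radians(m['fovy'])/2); s=np.c_[p[:,0],-p[:,1]]/-p[:,2:]; s=s*(1+m['k1']*(s**2).sum(1,keepdims=True))
    return s*f+[m['cx'],m['cy']]
def shot(n,f=None):
    m=camera_model(n); p,d=read_camera(n)
    if f: cv2.imwrite('pics/'+f,cv2.cvtColor(p,cv2.COLOR_RGB2BGR)); np.savez('pics/'+f[:-4]+'.npz',p=p,d=d,**m)
    return m,p,d
def load(f):
    z=np.load('pics/'+f+'.npz'); return {k:z[k] for k in('fovy','cx','cy','k1','cam_to_world')},z['p'],z['d']
E
python3 - <<'E'
from h import *
o=sensors.get_obs(); print(o)
for n in('scene','side','wrist'):
    m,p,d=shot(n,n+'0.png'); print(n,m)
E
```

```text
{'time': 0.0, 'joints': array([ 1.04252457e+00,  2.07478105e-01,  1.54294775e+00,  9.13655067e-06,
        1.39347990e+00, -1.50500409e-01]), 'joint_velocities': array([-0.00019296, -0.00050519,  0.00044612, -0.00019855,  0.00236669,
       -0.00103006]), 'joint_torque': array([-7.82565803e-04, -3.83032179e+01, -2.91593742e+01, -3.41178738e-04,
        1.03599258e-02,  2.41117590e-06]), 'tcp_pos': array([0.21173523, 0.53383321, 0.24709565]), 'ee_rot': array([ 1.87765178e-01,  9.82213266e-01, -1.08908379e-03, -3.89264659e-04]), 'force': array([-0.34121436,  0.79939718, -0.11483658]), 'moment': array([0.05311424, 0.01152685, 0.01654031]), 'finger_force': 0.0, 'gripper_width': 0.08502628787381157}
scene {'fovy': 56.1708487954637, 'cx': 320.39376392404637, 'cy': 233.00666764381617, 'k1': -0.0009060211282276558, 'cam_to_world': array([[ 0.8079438 ,  0.2616083 , -0.5280037 , -0.01488049],
       [-0.58897453,  0.3863882 , -0.70979797, -0.79169466],
       [ 0.01832536,  0.8844576 ,  0.46626058,  0.63960669],
       [ 0.        ,  0.        ,  0.        ,  1.        ]])}
side {'fovy': 45.355501141402144, 'cx': 321.967970574881, 'cy': 236.31433611707072, 'k1': -0.11527950786202151, 'cam_to_world': array([[ 0.90620385,  0.22870622, -0.35565158,  0.09469059],
       [-0.42221434,  0.53519897, -0.73164002, -0.96699079],
       [ 0.02301374,  0.8131762 ,  0.58156241,  0.85617566],
       [ 0.        ,  0.        ,  0.        ,  1.        ]])}
wrist {'fovy': 62.527250269868574, 'cx': 312.6605177149849, 'cy': 240.3645698916179, 'k1': 0.0036040648130555427, 'cam_to_world': array([[ 0.36937742, -0.88584957, -0.28076834,  0.13944861],
       [ 0.92927455,  0.35112973,  0.1147028 ,  0.56254223],
       [-0.00302332, -0.3032795 ,  0.95289685,  0.37341154],
       [ 0.        ,  0.        ,  0.        ,  1.        ]])}
```

View pics/scene0.png

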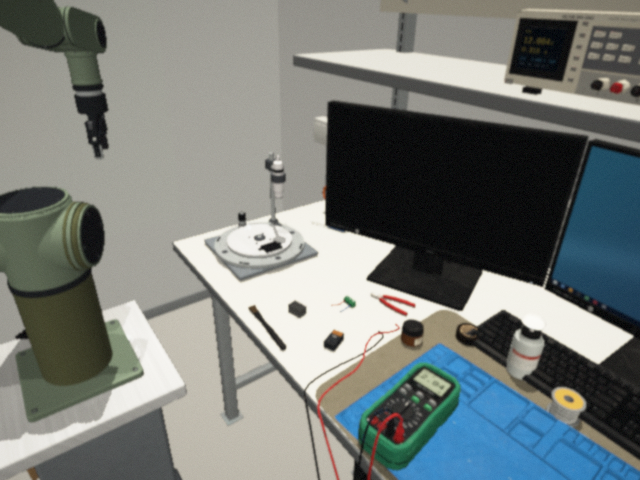

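View pics/side0.png

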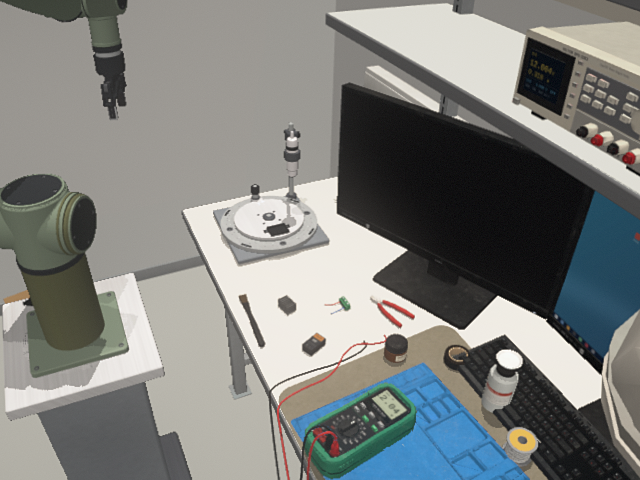

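Both views show the stage (scene ~(261,245), side ~(269,220)) with the knob at the far left and the microscope post at the far right. The heat sink is at scene (297,309), side (287,304), and the battery block and terminal block lie beyond it.

```bash
python3 - <<'E'
from h import *
for n,pts in(('scene',dict(hs=(297,309),knob=(242,217),nest=(270,245),ctr=(258,237),scope=(276,172),bat=(334,340),term=(349,301))),('side',dict(hs=(287,304),knob=(255,190),nest=(277,229),ctr=(269,216),scope=(292,140),bat=(314,344),term=(344,303)))):
    m,p,d=load(n+'0'); P=deproj(m,d)
    for k,(u,v) in pts.items(): print(n,k,P[v,u].round(4),d[v,u])
# stage: bright aluminium / casting corners: colour at heights via side depth
m,p,d=load('side0'); P=deproj(m,d)
# turntable top pixels: z 30..42mm
for lo,hi in((.030,.043),(.020,.030)):
    M=((P[...,2]>lo)&(P[...,2]<hi)&(P[...,1]>.1)).astype(np.uint8)
    n_,l,s,c=cv2.connectedComponentsWithStats(M); i=1+s[1:,4].argmax()
    Q=P[l==i]; print(lo,s[i],Q.min(0),Q.max(0))
# knob mask: black pixels z>.045
r=p[180:205,240:270]
M=((P[...,2]>.05)&(P[...,2]<.09)&(p.max(2)<70)&(P[...,1]>.1)); 
ys,xs=np.nonzero(M); print(np.c_[xs,ys][:5],len(xs))
for n in('side','wrist'):
    pass
c=cv2.imread('pics/side0.png')[170:275,180:360]; cv2.imwrite('pics/c1.png',cv2.resize(c,None,fx=4,fy=4,interpolation=2))
E
```

```text
scene hs [ 0.4309 -0.1105  0.0174] 1.0090053
scene knob [0.5044 0.2903 0.066 ] 1.3096128
scene nest [0.511  0.1434 0.0387] 1.221578
scene ctr [0.5027 0.1945 0.0431] 1.2513381
scene scope [0.5623 0.1871 0.2243] 1.1930859
scene bat [ 0.4378 -0.2376  0.0153] 0.92334247
scene term [ 0.5534 -0.1454  0.0092] 1.0527284
side hs [ 0.4323 -0.1095  0.0175] 1.2351657
side knob [0.5032 0.2882 0.0665] 1.5228829
side nest [0.507  0.1392 0.0346] 1.4337314
side ctr [0.5047 0.1889 0.0438] 1.4639655
side scope [0.5689 0.1872 0.2463] 1.3677872
side bat [ 0.4364 -0.2415  0.0188] 1.1392872
side term [ 0.5504 -0.149   0.0105] 1.2523285
0.03 [ 234  195   70   45 2215] [0.41703409 0.10334497 0.03002345] [0.59390156 0.30365717 0.04299596]
0.02 [ 221  192   96   58 1632] [0.3808108  0.10007223 0.02005723] [0.63095498 0.32235979 0.0299642 ]
[[251 186]
 [257 186]
 [258 186]
 [251 187]
 [252 187]] 53
```

View pics/wrist0.png

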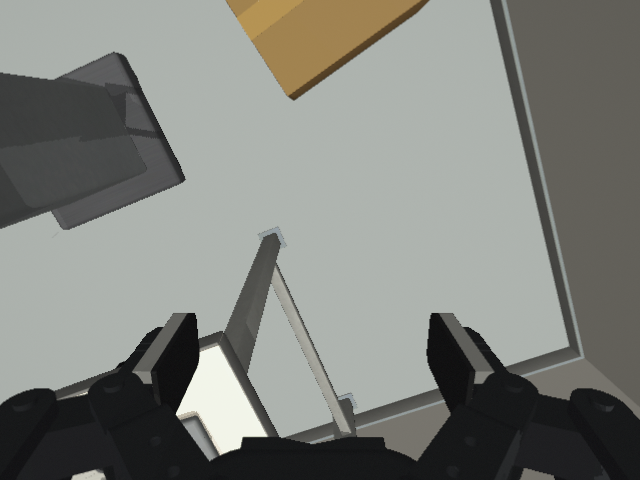

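The wrist view shows only the floor from the start pose. The stage centre is near (0.505, 0.19) with its yaw near 0, so I'm moving to look at it from above.

{"op": "apply_moves", "data": {"commands": [[-324,-252,-13,0],[-324,-252,-13,0],[-324,-252,-13,0],[-324,-252,-13,0],[-324,-252,-13,0],[-324,-252,-13,0],[-324,-252,-13,0],[-324,-252,-13,0],[-324,-252,-13,0]]}}

```text
time: 1.27
tcp_pos: [0.4199, 0.1809, 0.261]
ee_rot: [0.188, 0.982, 0.0, -0.001]
force: [1.2, 0.3, -0.8]
gripper_width: 0.0852
finger_force: 0.0
```

```bash
python3 - <<'E'
from h import *
o=sensors.get_obs(); print(o['time'],o['tcp_pos'],o['ee_rot'],o['joints'],o['force'])
shot('wrist','w1.png')
E
```

```text
1.275 [0.4198527  0.18094697 0.2609504 ] [ 1.87920153e-01  9.82184158e-01  8.61453700e-05 -5.36928932e-04] [ 2.16854249e-01 -6.02094643e-02  1.80028869e+00  5.90650114e-04
  1.40243203e+00 -9.75952978e-01] [ 1.23435637  0.26570049 -0.81262518]
```

View pics/w1.png

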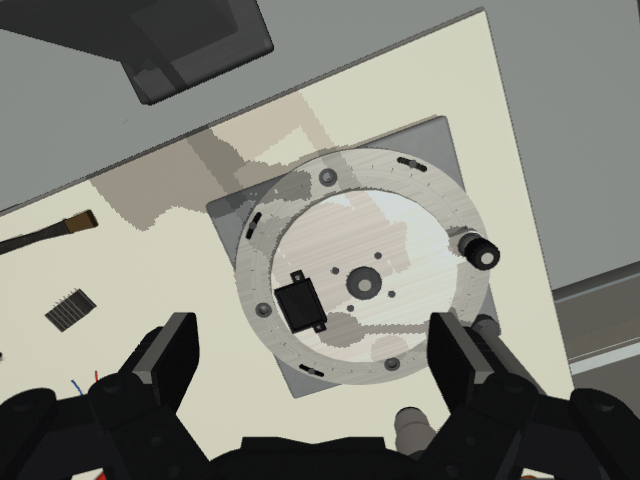

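The wrist view shows the turntable hub at (364,284), the nest at (301,303), the knob top at (484,255) and the candidate −x bush at (328,177). The heat sink is at (70,310).

```bash
python3 - <<'E'
from h import *
m,p,d=load('w1'); g=cv2.cvtColor(p,cv2.COLOR_RGB2GRAY)
def blob(x0,y0,x1,y1,t,z,near=None):
    M=(g[y0:y1,x0:x1]<t).astype(np.uint8); n,l,s,c=cv2.connectedComponentsWithStats(M)
    i=1+s[1:,4].argmax(); cn=max(cv2.findContours((l==i).astype(np.uint8),0,1)[0],key=len)
    r=cv2.minAreaRect(cn); q=cv2.boxPoints(r)+[x0,y0]; ce=np.array(r[0])+[x0,y0]
    (ex,ey),ax,an=cv2.fitEllipse(cn); print('area',s[i,4],'cent',c[i]+[x0,y0],'ell',ex+x0,ey+y0,ax)
    return ce,q,np.array([ex+x0,ey+y0])
ce,q,e=blob(270,265,330,340,70,.044); print('nest',plane(m,ce,.044),plane(m,q,.044).round(4).tolist())
ce,q,e=blob(345,265,385,302,110,.04); print('hub',plane(m,e,.040))
for n,b in dict(A=(316,165,340,189),B=(252,299,275,321),C=(381,353,403,375)).items():
    for t in(100,130):
        ce,q,e=blob(*b,t,.026); print(n,t,plane(m,e,.026))
ce,q,e=blob(458,228,505,275,70,.073); print('knobblob',q.tolist())
ce,q,e=blob(40,285,100,335,120,.022); print('hs',plane(m,ce,.022),plane(m,q,.022).round(4).tolist())
P=deproj(m,d); 
print('depth z: table',P[300,420,2],'ring',P[200,260,2],'bench',P[380,240,2],'knobtop',P[255,484],'hs',P[310,70],'lensbarrel',P[420,410])
# table/ring ellipse fits from edges: radial scan from hub
c=np.vstack([cv2.resize(cv2.imread('pics/w1.png')[y:y+75,x:x+100],None,fx=4,fy=4,interpolation=cv2.INTER_CUBIC) for x,y in((278,150),(435,215))])
c2=np.vstack([cv2.resize(cv2.imread('pics/w1.png')[y:y+75,x:x+100],None,fx=4,fy=4,interpolation=cv2.INTER_CUBIC) for x,y in((250,265),(25,272))])
cv2.imwrite('pics/c2.png',np.hstack([c,c2]))
E
```

```text
area 1982 cent [300.90665994 304.54137235] ell 300.6987991333008 304.3771629333496 (41.6168327331543, 64.4351806640625)
nest [[0.50433481 0.1334661  0.044     ]] [[0.4719, 0.1157, 0.044], [0.4701, 0.1522, 0.044], [0.538, 0.1519, 0.044], [0.5409, 0.1135, 0.044]]
area 815 cent [363.41840491 282.22822086] ell 363.53685188293457 282.5794219970703 (32.330989837646484, 34.7411994934082)
hub [[0.50698127 0.19778308 0.04      ]]
area 204 cent [327.95098039 177.17156863] ell 327.57301807403564 176.98110961914062 (16.573423385620117, 17.0949764251709)
A 100 [[0.40260099 0.20171287 0.026     ]]
area 270 cent [327.57407407 177.03703704] ell 327.58144760131836 177.0226354598999 (17.438209533691406, 18.027299880981445)
A 130 [[0.40263912 0.20170644 0.026     ]]
area 172 cent [263.1627907 309.9127907] ell 263.184250831604 309.7320442199707 (13.772644996643066, 15.330182075500488)
B 100 [[0.50404206 0.09266458 0.026     ]]
area 209 cent [263.0430622  309.79425837] ell 263.0457639694214 309.7786455154419 (14.747298240661621, 16.207374572753906)
B 130 [[0.50403824 0.09251265 0.026     ]]
area 163 cent
[... 404 characters left out ...]
 (28.926921844482422, 44.99305725097656)
knobblob [[452.94568729400635, 246.64217376708984], [472.6517572402954, 225.29393100738525], [504.0511169433594, 254.2779541015625], [484.3450469970703, 275.6261978149414]]
area 1080 cent [ 70.35092593 310.10185185] ell 70.1630859375 310.18145179748535 (27.14720916748047, 53.217254638671875)
hs [[ 0.43322562 -0.09281866  0.022     ]] [[0.4272, -0.1199, 0.022], [0.4145, -0.0682, 0.022], [0.4392, -0.0659, 0.022], [0.4528, -0.1184, 0.022]]
depth z: table 0.03713908375066455 ring 0.026488769716452976 bench 0.0019595860861355563 knobtop [0.50518996 0.30148033 0.07353772] hs [ 0.43319424 -0.09417311  0.0204004 ] lensbarrel [0.56031927 0.19728168 0.16282202]
```

View pics/c2.png

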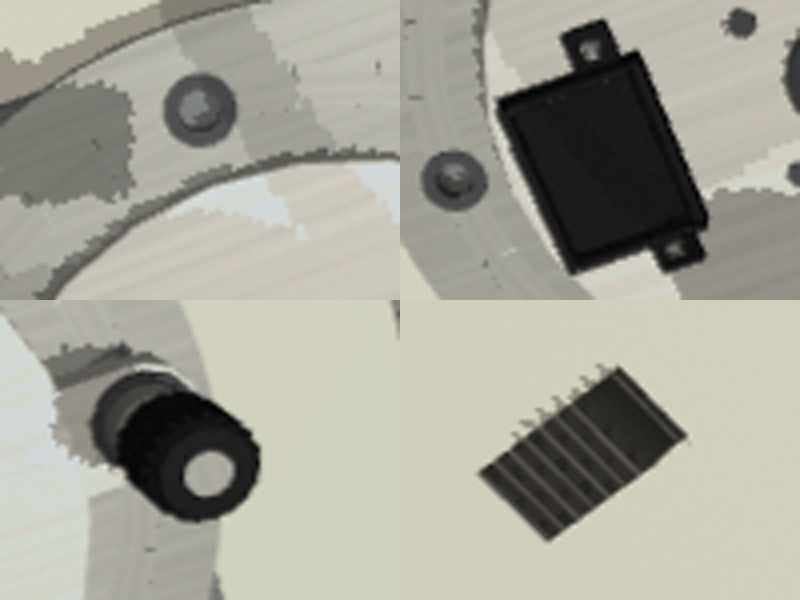

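The crop shows the −x bush at (328,177), the knob's silver cap centre at (487,258), the nest pocket, and the heat sink fins running across its short side. Next is a close look at the heat sink.

{"op": "apply_moves", "data": {"commands": [[-114,-251,61,0.94],[-114,-251,61,0.94],[-114,-251,61,0.94],[-114,-251,61,0.94],[-114,-251,61,0.94],[-114,-251,61,0.94],[-114,-251,61,0.94],[-114,-251,61,0.94]]}}

```text
time: 2.33
tcp_pos: [0.4339, -0.0931, 0.2006]
ee_rot: [0.611, 0.792, 0.0, 0.0]
force: [0.5, 0.9, 0.5]
gripper_width: 0.0854
finger_force: 0.0
```

```bash
python3 - <<'E'
from h import *
o=sensors.get_obs(); print(o['time'],o['tcp_pos'],o['ee_rot'],o['joints'],o['force'])
m,p,d=shot('wrist','w2.png'); P=deproj(m,d); np.set_printoptions(precision=4,suppress=True)
print('bench z',np.nanmedian(P[150:400,400:600,2]))
g=cv2.cvtColor(p,cv2.COLOR_RGB2GRAY)
uv=proj(m,[.433,-.095,.02])[0]; print('exp',uv)
x,y=uv.astype(int); M=np.zeros_like(g); M[y-70:y+70,x-90:x+90]=(g[y-70:y+70,x-90:x+90]<120)
n,l,s,c=cv2.connectedComponentsWithStats(M); i=1+s[1:,4].argmax()
for nm,mask in(('all',l==i),('top',(l==i)&(P[...,2]>.0195))):
    cn=max(cv2.findContours(mask.astype(np.uint8),0,1)[0],key=len); r=cv2.minAreaRect(cn); q=cv2.boxPoints(r)
    W=plane(m,q,.022); e=[W[1]-W[0],W[2]-W[1]]; print(nm,r,'ctr',W.mean(0),'len',[np.linalg.norm(v) for v in e],'ang',[np.degrees(np.arctan2(v[1],v[0])) for v in e])
t=P[(l==i)&(P[...,2]>.0195)]; print('topz',np.nanmedian(t[:,2]))
# refined stage from w1
m1,p1,_=load('w1')
print('knob',plane(m1,[487,258.3],.073))
cv2.imwrite('pics/c3.png',cv2.cvtColor(p,cv2.COLOR_RGB2BGR)[max(0,y-120):y+120,max(0,x-160):x+160])
E
```

```text
2.325 [ 0.43389795 -0.09309767  0.20057844] [6.10783186e-01 7.91797844e-01 2.16866905e-04 1.63607669e-04] [-4.07075869e-01 -3.10192476e-02  1.90262484e+00  3.55305944e-04
  1.26956274e+00 -6.63878811e-01] [0.50430717 0.86265053 0.49439262]
bench z 0.0011152366524518897
exp [311.4626 217.9977]
all ((312.4999694824219, 223.0), (30.999996185302734, 47.99999237060547), 0.0) ctr [ 0.4348 -0.0986  0.022 ] len [np.float64(0.039666813301332246), np.float64(0.024273777385855677)] ang [np.float64(103.98299811107393), np.float64(14.667510762212435)]
top ((313.0, 226.0), (2.0, 30.0), 90.0) ctr [ 0.4357 -0.1006  0.022 ] len [np.float64(0.02397854183557884), np.float64(0.0016602031002270674)] ang [np.float64(14.665427275001859), np.float64(-74.64996048380785)]
topz 0.021790274530817666
knob [[0.5093 0.3033 0.073 ]]
```

View pics/w2.png

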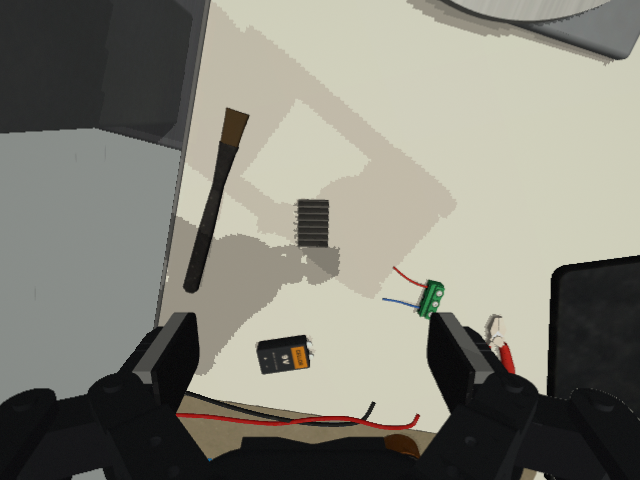

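The heat sink is square to the image at x 297–328, y 199–247, so the jaws already line up with its short side. The brush and battery block are clear of the fingers, so I'm going down and gripping.

{"op": "apply_moves", "data": {"commands": [[-7.4,-0.5,60,0],[-7.4,-0.5,120,0],[-7.4,-0.5,160,0],[-7.4,-0.5,177,0],[-7.4,-0.5,177,0],[-7.4,-0.5,177,0]], "claw": 55}}

```text
time: 3.12
tcp_pos: [0.4361, -0.1019, 0.0243]
ee_rot: [0.612, 0.791, 0.0, 0.001]
force: [0.3, 0.2, 1.2]
gripper_width: 0.0551
finger_force: 0.0
```

{"op": "apply_moves", "data": {"commands": [[0,0,0,0],[0,0,0,0],[0,0,0,0],[0,0,0,0],[0,0,0,0],[0,0,0,0]], "claw": 15, "force": 40}}

```text
time: 3.88
tcp_pos: [0.4361, -0.1023, 0.0246]
ee_rot: [0.612, 0.791, 0.0, 0.001]
force: [-0.9, 1.2, 6.1]
gripper_width: 0.0233
finger_force: 39.3
```

{"op": "apply_moves", "data": {"commands": [[0,0,-50,0],[20,10,-110,-0.1],[210.5,126,-175,-1.286],[210.5,126,-175,-1.286],[210.5,126,-175,-1.286],[210.5,126,-175,-1.286],[210.5,126,-175,-1.286],[210.5,126,-175,-1.286],[210.5,126,-175,-1.286],[210.5,126,-175,-1.286],[210.5,126,-175,-1.286],[210.5,126,-175,-1.286]]}}

```text
time: 5.38
tcp_pos: [0.5043, 0.1333, 0.1983]
ee_rot: [0.016, 1.0, -0.0, 0.0]
force: [-0.0, 0.9, -0.5]
gripper_width: 0.0235
finger_force: 39.7
```

```bash
python3 - <<'E'
from h import *
np.set_printoptions(precision=4,suppress=True)
o=sensors.get_obs(); print(o['time'],o['tcp_pos'],o['ee_rot'],o['joints'],o['force'],o['gripper_width'])
m,p,d=shot('wrist','w3.png')
print('nest px',proj(m,[[.505,.133,.044],[.505,.133,.19]]))
E
```

```text
5.375 [0.5043 0.1333 0.1983] [ 0.0162  0.9999 -0.      0.    ] [ 0.0924  0.1413  1.7257 -0.      1.2745 -1.4459] [-0.0258  0.8576 -0.477 ] 0.02352883801105748
nest px [[312.9891 226.6066]
 [312.8643 329.1847]]
```

View pics/w3.png

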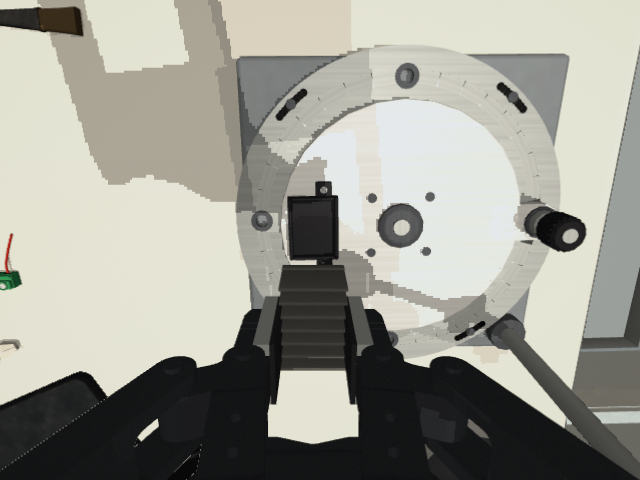

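The wrist view shows the nest outer rim at about x 288–339, y 196–262, with the held sink below it at x 280–347, y 266–370. The −x bush is at (407,75), the hub at (401,227) and the knob cap at (569,235).

```bash
python3 - <<'E'
from h import *
np.set_printoptions(precision=4,suppress=True,linewidth=160)
m,p,d=load('w3'); g=cv2.cvtColor(p,cv2.COLOR_RGB2GRAY); P=deproj(m,d)
o=sensors.get_obs(); t=o['tcp_pos']; X=R.from_quat(o['ee_rot']).as_matrix()
for z in(-.0026,-.0246): 
    c=np.array([[-18,-12.5],[-18,12.5],[18,12.5],[18,-12.5]])/1000   # tool x long
    W=[t+X[:,0]*a+X[:,1]*b+[0,0,z] for a,b in c]; print('sink nominal z',z,proj(m,W).tolist())
print('col 313 rows 255..380',g[255:380:2,313])
print('depth z col313',P[258:376:4,313,2]); print('x',P[258:376:4,313,0])
print('row215',g[215,280:350]); print('col 313 180-270',g[185:268,313]); print('col296',g[185:268,296])
def fe(x0,y0,x1,y1,th):
    M=(g[y0:y1,x0:x1]<th).astype(np.uint8); n,l,s,c=cv2.connectedComponentsWithStats(M); i=1+s[1:,4].argmax()
    cn=max(cv2.findContours((l==i).astype(np.uint8),0,1)[0],key=len); e=cv2.fitEllipse(cn); return np.array(e[0])+[x0,y0],e[1]
for n,b,th,z in(('A',(392,61,422,91),140,.026),('B',(249,208,275,232),140,.026),('hub',(375,202,427,252),130,.040)):
    e,ax=fe(*b,th); print(n,e,ax,plane(m,e,z))
print('hubz',P[227,401],'cap',plane(m,[569,235],.073),P[235,569])
ys,xs=np.mgrid[225:246,558:582]; w=g[225:246,558:582]>120; print('capc',xs[w].mean(),ys[w].mean(),plane(m,[xs[w].mean(),ys[w].mean()],.073))
E
```

```text
sink nominal z -0.0026 [[281.0569156117212, 376.7275367107053], [346.1839559112367, 376.7354436115314], [348.69799738792, 290.98394627146035], [278.5497019094227, 290.9952338600019]]
sink nominal z -0.0246 [[284.9527730220477, 344.8946866890082], [342.16696658848673, 344.8956180842568], [344.0885528854201, 268.1290194778523], [283.02906005390304, 268.143444510063]]
col 313 rows 255..380 [ 12  29  68 213 218  41  48  58  41  41  41  42  43  44  46  46  47  61  53  44  46  46  47  48  59  51  44  46  45  47  50  60  45  44  45  47  47  52  57
  45  45  46  47  48  61  50  45  46  48  46  53  83  44  45  45  49  54  92 227 227 226 226 227]
depth z col313 [0.0449 0.0372 0.1771 0.1778 0.1818 0.1866 0.1898 0.1934 0.1963 0.1894 0.192  0.1958 0.1878 0.1914 0.1941 0.1967 0.1904 0.1936 0.1961 0.1895 0.1917 0.1951
 0.1901 0.1926 0.1947 0.1893 0.1927 0.1946 0.1957 0.0007]
x [0.5293 0.5354 0.484  0.4855 0.4855 0.4852 0.4854 0.4854 0.4856 0.4904 0.4908 0.4906 0.4963 0.4961 0.4963 0.4965 0.5017 0.5015 0.5018 0.5074 0.5078 0.5074
 0.5123 0.5125 0.5129 0.5183 0.5178 0.5182 0.5193 0.6643]
row215 [132 
[... 678 characters left out ...]
130  70  13  21  33  26  20  18  30  43  43  43  43  44  44  43  42  40  43  41  42  42  42  41  34  35  36  35  36
  36  36  35  34  36  35  36  35  36  36  35  34  34  33  34  34  34  33  34  34  33  34  34  34  34  34  34  34  35  34  33  12  15  23  37  53 136 212 209
 213 207  41  45  47]
A [406.7181  75.3992] (22.857454299926758, 25.3055419921875) [[0.4026 0.2019 0.026 ]]
B [261.4957 217.7604] (24.879913330078125, 25.20733070373535) [[0.5016 0.093  0.026 ]]
hub [399.8877 225.1444] (42.57630157470703, 45.01157760620117) [[0.5071 0.1978 0.04  ]]
hubz [0.5074 0.1978 0.0439] cap [[0.5082 0.3028 0.073 ]] [0.508  0.3023 0.0737]
capc 570.2126436781609 235.867816091954 [[0.5088 0.3037 0.073 ]]
```

{"op": "apply_moves", "data": {"commands": [[-3.7,-0.2,50,-0.02],[-3.7,-0.2,95,-0.02],[-3.7,-0.2,118,-0.02],[-3.7,-0.2,118,-0.02],[-3.7,-0.2,118,-0.02]]}}

```text
time: 6.05
tcp_pos: [0.5091, 0.1332, 0.0815]
ee_rot: [0.006, 1.0, 0.0, 0.001]
force: [-0.2, -0.5, -0.2]
gripper_width: 0.0235
finger_force: 39.7
```

```bash
python3 - <<'E'
from h import *
np.set_printoptions(precision=4,suppress=True,linewidth=160)
o=sensors.get_obs(); print(o['time'],o['tcp_pos'],o['ee_rot'],o['force'],o['gripper_width'])
shot('wrist','w4.png'); shot('side','s4.png')
a=cv2.imread('pics/w4.png')[200:420,210:430]; b=cv2.imread('pics/s4.png')[190:270,220:320]
cv2.imwrite('pics/c4.png',np.hstack([cv2.resize(a,(400,400)),cv2.resize(b,(400,400))]))
E
```

```text
6.05 [0.5091 0.1332 0.0815] [0.006  1.     0.0001 0.0011] [-0.2374 -0.4635 -0.2393] 0.02348962801316638
```

View pics/c4.png

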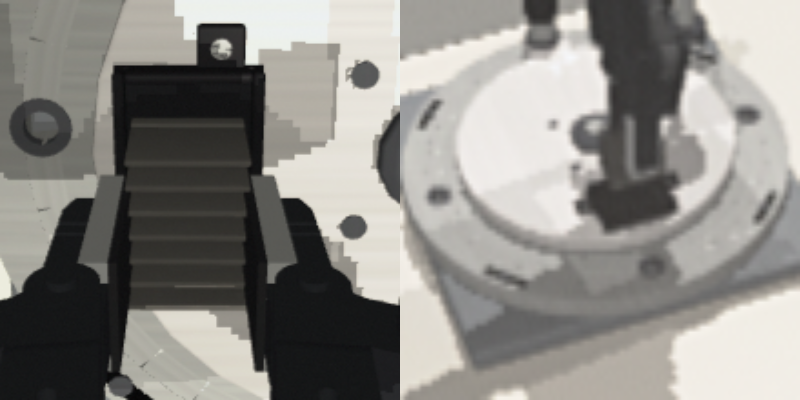

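Left: the sink (x 131–245) is laterally centred over the nest (x 113–264). The fore-aft position needs a number.

```bash
python3 - <<'E'
from h import *
np.set_printoptions(precision=4,suppress=True,linewidth=160)
m,p,d=load('w4'); g=cv2.cvtColor(p,cv2.COLOR_RGB2GRAY); P=deproj(m,d)
print(g[228:275,300]); print(P[228:300:3,300,0]);print(P[228:300:3,300,2]); 
for z,u in((.0569,265),(.044,236.5),(.044,240)): print(u,plane(m,[312,u],z))
print('right/left nest',plane(m,[[272.5,250],[355,250]],.044),'sink',plane(m,[[282,265],[345,265]],.0569))
E
```

```text
[175 175 173 172 171 168 141 106  15  14  14  15  21  26  34  31  25  19  19  24  24  24  25  25  19  20  21  19  20  18  19  17  18  20  20  21  24  45  48
  51  61  63  47  43  44  43  43]
[0.4797 0.4811 0.4824 0.483  0.4833 0.4842 0.487  0.4887 0.4905 0.4915 0.4931 0.4946 0.4955 0.489  0.4897 0.4902 0.4895 0.4902 0.4899 0.4904 0.4899 0.4911
 0.495  0.4952]
[0.0371 0.0369 0.0372 0.0401 0.0435 0.0448 0.0406 0.0397 0.0387 0.0401 0.0396 0.0394 0.0408 0.0608 0.0622 0.0643 0.0689 0.0702 0.0735 0.0752 0.0789 0.0789
 0.0729 0.0753]
265 [[0.4898 0.1328 0.0569]]
236.5 [[0.4816 0.1328 0.044 ]]
240 [[0.4832 0.1328 0.044 ]]
right/left nest [[0.4876 0.1155 0.044 ]
 [0.488  0.1516 0.044 ]] sink [[0.4896 0.1205 0.0569]
 [0.4899 0.1462 0.0569]]
```

{"op": "apply_moves", "data": {"commands": [[0.7,0,6,0],[0.7,0,12,0],[0.7,0,15,0],[0.7,0,17,0],[0.7,0,17.5,0],[0.7,0,17.5,0]]}}

```text
time: 6.9
tcp_pos: [0.5078, 0.1331, 0.0636]
ee_rot: [0.006, 1.0, -0.0, 0.0]
force: [-1.5, 0.3, 4.3]
gripper_width: 0.0239
finger_force: 40.2
```

Contact is at 4 N at the expected height, so I'm releasing and rising.

{"op": "apply_moves", "data": {"commands": [[0,0,0,0],[0,0,0,0],[0,0,0,0],[0,0,-3,0],[0,0,-30,0],[0,0,-85,0],[0,0,-135,0],[0,0,-135,0]], "claw": 44}}

```text
time: 7.9
tcp_pos: [0.5112, 0.1335, 0.2036]
ee_rot: [0.006, 1.0, 0.001, 0.006]
force: [0.4, -0.1, 0.5]
gripper_width: 0.044
finger_force: 0.0
```

```bash
python3 - <<'E'
from h import *
np.set_printoptions(precision=4,suppress=True,linewidth=160)
o=sensors.get_obs(); print(o['time'],o['tcp_pos'],o['ee_rot'],o['joints'],o['force'])
m,p,d=shot('wrist','w5.png'); shot('side','s5.png'); P=deproj(m,d); g=cv2.cvtColor(p,cv2.COLOR_RGB2GRAY)
t=(P[...,2]>.055)&(P[...,2]<.066)&(abs(P[...,0]-.507)<.03)&(abs(P[...,1]-.133)<.03)
Q=P[t]; print('top',len(Q),Q.min(0),Q.max(0),np.percentile(Q,[5,50,95],axis=0)); ys,xs=np.nonzero(t)
A=np.c_[Q[:,:2]-Q[:,:2].mean(0),np.ones(len(Q))]; w=Q[:,2]>.0595; print('tilt',np.linalg.lstsq(A[w],Q[w,2],rcond=None)[0])
def fe(x0,y0,x1,y1,th):
    M=(g[y0:y1,x0:x1]<th).astype(np.uint8); n,l,s,c=cv2.connectedComponentsWithStats(M); i=1+s[1:,4].argmax()
    cn=max(cv2.findContours((l==i).astype(np.uint8),0,1)[0],key=len); e=cv2.fitEllipse(cn); return np.array(e[0])+[x0,y0],e[1]
for n,pt,h,th in(('A',[.4026,.2019,.026],15,140),('hub',[.5073,.1978,.04],26,130)):
    x,y=proj(m,pt)[0].astype(int); e,ax=fe(x-h,y-h,x+h,y+h,th); print(n,e,ax,plane(m,e,pt[2]))
x,y=proj(m,[.5085,.303,.073])[0].astype(int); ys,xs=np.mgrid[y-12:y+13,x-12:x+13]; w=(g[ys,xs]>120)&(P[ys,xs,2]>.068); print('cap',w.sum(),plane(m,[xs[w].mean(),ys[w].mean()],.073),P[ys,xs][w].mean(0))
cv2.imwrite('pics/c5.png',cv2.resize(cv2.imread('pics/w5.png')[40:340,220:620],None,fx=2,fy=2))
E
```

```text
7.9 [0.5112 0.1335 0.2036] [0.0058 1.     0.0006 0.0059] [ 0.0916  0.1424  1.7129  0.      1.2744 -1.4675] [ 0.3883 -0.1369  0.5269]
top 988 [0.4883 0.1196 0.055 ] [0.5232 0.1449 0.0633] [[0.4888 0.1213 0.0556]
 [0.5055 0.1326 0.0602]
 [0.522  0.1435 0.0619]]
tilt [-0.0039 -0.0029  0.0609]
A [408.4987  64.3273] (22.90143394470215, 25.616580963134766) [[0.4026 0.2019 0.026 ]]
hub [398.1791 213.8026] (42.465091705322266, 45.08347702026367) [[0.5071 0.1976 0.04  ]]
cap 169 [[0.5077 0.3037 0.073 ]] [0.5075 0.3031 0.0739]
```

View pics/c5.png

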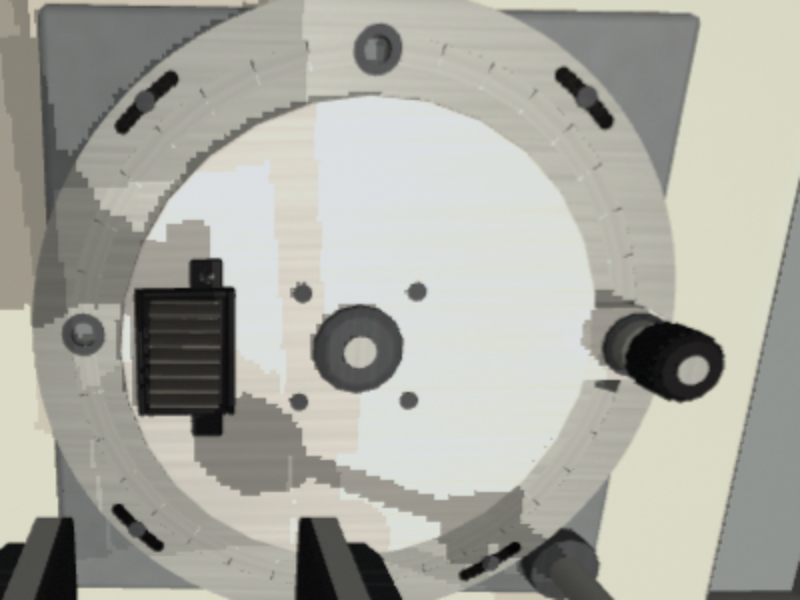

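The sink sits flat in the nest, with its top at 61 mm and a tilt under 0.3°. The hub is at (0.507,0.198), the bush at 177.7° and the knob at 89.6°, so the turn needed is about 1.54 rad. I'm backing away from the microscope and going round to above the knob.

{"op": "apply_moves", "data": {"commands": [[60,0,0,0.0],[85,50,0,0.18],[85,110,0,0.36],[85,169.5,0,0.54],[85,169.5,0,0.72],[85,169.5,0,0.9],[85,169.5,0,1.08],[60,169.5,20,1.26],[5.3,169.5,50,1.44],[5.3,169.5,75,1.566],[5.3,169.5,75,1.566],[5.3,169.5,75,1.566]]}}

```text
time: 9.5
tcp_pos: [0.5033, 0.3025, 0.1223]
ee_rot: [0.709, 0.705, -0.001, -0.0]
force: [0.0, 0.1, 0.5]
gripper_width: 0.0439
finger_force: 0.0
```

```bash
python3 - <<'E'
from h import *
np.set_printoptions(precision=4,suppress=True,linewidth=160)
o=sensors.get_obs(); print(o['time'],o['tcp_pos'],o['ee_rot'],o['joints'],o['force'])
m,p,d=shot('wrist','w6.png'); P=deproj(m,d); g=cv2.cvtColor(p,cv2.COLOR_RGB2GRAY)
uv=proj(m,[.508,.3033,.073])[0]; print(uv); x,y=uv.astype(int)
t=(P[...,2]>.068)&(P[...,2]<.082)&(abs(P[...,0]-.508)<.03)&(abs(P[...,1]-.303)<.03); Q=P[t]; print(len(Q)); 
M=t.astype(np.uint8); cn=max(cv2.findContours(M,0,1)[0],key=len); c,ax,_=cv2.fitEllipse(cn); print('top',c,ax,plane(m,c,.073),Q.mean(0))
ys,xs=np.mgrid[y-22:y+23,x-22:x+23]; w=(g[ys,xs]>120)&(P[ys,xs,2]>.068); print('cap',w.sum(),xs[w].mean(),ys[w].mean(),plane(m,[xs[w].mean(),ys[w].mean()],.073))
E
```

```text
9.5 [0.5033 0.3025 0.1223] [ 0.7088  0.7054 -0.0007 -0.0003] [0.3939 0.3628 1.621  0.0001 1.1592 0.3988] [0.0054 0.1264 0.492 ]
[323.4644 281.0265]
1879
top (321.34832763671875, 278.4051818847656) (47.17057418823242, 49.18594741821289) [[0.507  0.3047 0.073 ]] [0.507  0.3047 0.0731]
cap 307 321.5895765472313 282.185667752443 [[0.5071 0.3027 0.073 ]]
```

{"op": "apply_moves", "data": {"commands": [[0.5,3.8,0,0],[0.5,3.8,25,0],[0.5,3.8,45,0],[0.5,3.8,55,0],[0.5,3.8,58.5,0],[0.5,3.8,58.5,0]]}}

```text
time: 10.3
tcp_pos: [0.5081, 0.3032, 0.0644]
ee_rot: [0.71, 0.705, 0.0, 0.0]
force: [-0.0, 0.5, 0.0]
gripper_width: 0.0436
finger_force: 0.0
```

{"op": "apply_moves", "data": {"commands": [[0,0,0,0],[0,0,0,0],[0,0,0,0],[0,0,0,0],[0,0,0,0],[0,0,0,0]], "claw": 15, "force": 40}}

```text
time: 11.05
tcp_pos: [0.5085, 0.3034, 0.0652]
ee_rot: [0.71, 0.705, 0.001, 0.0]
force: [-0.7, -0.5, 5.5]
gripper_width: 0.0227
finger_force: 39.4
```

```bash
python3 - <<'E'
from h import *
np.set_printoptions(precision=4,suppress=True,linewidth=160)
o=sensors.get_obs(); print(o['time'],o['tcp_pos'],o['ee_rot'],o['joints'],o['force'],o['moment'],o['gripper_width'])
E
```

```text
11.05 [0.5085 0.3034 0.0652] [0.7096 0.7046 0.0008 0.0003] [0.3919 0.4486 1.6385 0.     1.0528 0.3989] [-0.7183 -0.5343  5.4521] [-0.0423  0.153  -0.038 ] 0.022709240528992113
```

{"op": "apply_moves", "data": {"commands": [[0,0,-3,0],[0,0,-6,0],[0,0,-9,0],[0,0,-10,0],[0,0,-10,0],[0,0,-10,0]]}}

```text
time: 11.8
tcp_pos: [0.5074, 0.3033, 0.0739]
ee_rot: [0.71, 0.705, -0.0, -0.0]
force: [1.6, 4.0, -7.7]
gripper_width: 0.0226
finger_force: 39.5
```

Lifted about 9.5 mm (8 mm clears the ring). I'm adding 1 mm and swinging counter-clockwise round the axis, radius 105 mm.

{"op": "apply_moves", "data": {"commands": [[0,0,-1,0],[-0.13,-5.25,-1,-0.05],[-1.18,-15.7,-1,-0.15],[-3.26,-26,-1,-0.25],[-6.4,-36,-1,-0.35]]}}

```text
time: 12.42
tcp_pos: [0.4712, 0.2967, 0.0752]
ee_rot: [0.575, 0.818, -0.0, -0.0]
force: [1.5, 2.2, -7.2]
gripper_width: 0.0227
finger_force: 39.6
```

{"op": "apply_moves", "data": {"commands": [[-0.52,-10.5,0,-0.1],[-2.1,-20.9,0,-0.2],[-4.7,-31,0,-0.3],[-8.3,-40.9,0,-0.4],[-12.85,-50.3,0,-0.5],[-18.3,-59.3,0,-0.6],[-24.7,-67.6,0,-0.7],[-31.85,-75.3,0,-0.8],[-35.7,-78.9,0,-0.85],[-35.7,-78.9,0,-0.85],[-35.7,-78.9,0,-0.85]]}}

```text
time: 13.8
tcp_pos: [0.4099, 0.2362, 0.0754]
ee_rot: [0.188, 0.982, -0.001, 0.0]
force: [3.9, -1.3, -8.8]
gripper_width: 0.0226
finger_force: 39.6
```

```bash
python3 - <<'E'
from h import *
np.set_printoptions(precision=4,suppress=True,linewidth=160)
o=sensors.get_obs(); print(o['time'],o['tcp_pos'],o['ee_rot'],o['joints'],o['force'],o['moment'])
m,p,d=shot('wrist','w7.png'); P=deproj(m,d)
t=o['tcp_pos'];c=np.array([.5072,.1977]); v=t[:2]-c; print('r',np.hypot(*v),'ang',np.degrees(np.arctan2(v[1],v[0])))
print('A px',proj(m,[.4026,.2019,.026]),'P',P[tuple(proj(m,[.4026,.2019,.026])[0].astype(int)[::-1])],'knob',proj(m,[*t[:2],.083]))
E
```

```text
13.8 [0.4099 0.2362 0.0754] [ 0.1881  0.9821 -0.0006  0.0004] [ 0.3404  0.2188  1.9317 -0.0016  0.991  -0.851 ] [ 3.9081 -1.2794 -8.7668] [-0.1089 -0.5381  0.1181]
r 0.10468289520893777 ang 158.4264729402477
A px [[242.9158 294.5906]] P [0.4055 0.1984 0.017 ] knob [[313.8645 350.7619]]
```

View pics/w7.png

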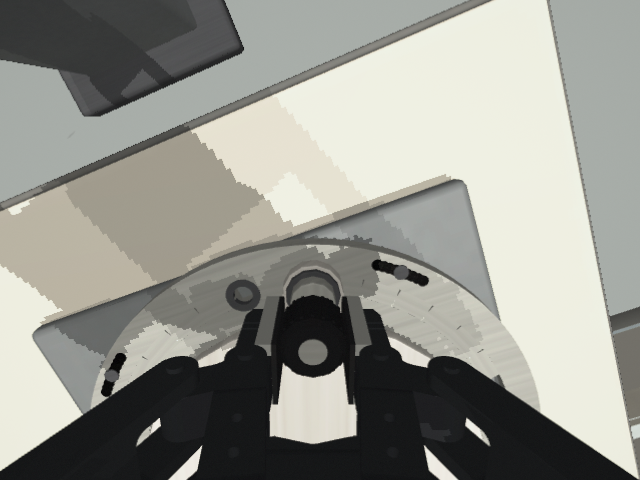

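The wrist view shows the knob cap in the jaws at (313,352) and the target bush at (242,294), about 0.336 rad further on. I'm swinging to about 7 mm short of it, then lowering onto the ring by feel.

{"op": "apply_moves", "data": {"commands": [[-0.7,-10.5,0,-0.1],[-2.3,-20.9,0,-0.2],[-4.1,-28,0,-0.27],[-4.1,-28,0,-0.27],[-4.1,-28,1,-0.27],[-4.1,-28,1,-0.27]]}}

```text
time: 14.6
tcp_pos: [0.4034, 0.2094, 0.0744]
ee_rot: [0.054, 0.999, -0.0, 0.0]
force: [3.3, -0.3, -8.1]
gripper_width: 0.0226
finger_force: 39.8
```

{"op": "apply_moves", "data": {"commands": [[0,0,0.5,0],[0,0,1,0],[0,0,1,0]]}}

```text
time: 14.98
tcp_pos: [0.4034, 0.2094, 0.0734]
ee_rot: [0.054, 0.999, 0.0, 0.0]
force: [4.7, -1.3, -8.5]
gripper_width: 0.0225
finger_force: 39.8
```

{"op": "apply_moves", "data": {"commands": [[0,0,0.3,0],[0,0,0.6,0],[0,0,0.6,0]]}}

```text
time: 15.35
tcp_pos: [0.4034, 0.2094, 0.0732]
ee_rot: [0.054, 0.999, 0.0, 0.0]
force: [4.9, -1.6, -3.2]
gripper_width: 0.0223
finger_force: 40.2
```

{"op": "apply_moves", "data": {"commands": [[0,0,0.3,0],[0,0,0.6,0],[0,0,0.6,0]]}}

```text
time: 15.72
tcp_pos: [0.4035, 0.2094, 0.073]
ee_rot: [0.054, 0.999, 0.0, 0.0]
force: [1.6, -1.9, 5.0]
gripper_width: 0.0226
finger_force: 41.0
```

The pin rests on the ring at z = 0.073. I'm opening the jaws slightly so only the spring presses on the pin.

{"op": "apply_moves", "data": {"commands": [[0,0,-0.6,0],[0,0,-0.6,0],[0,0,-0.6,0],[0,0,-0.6,0]], "claw": 26, "force": 20}}

```text
time: 16.23
tcp_pos: [0.4026, 0.2093, 0.0724]
ee_rot: [0.054, 0.999, -0.0, -0.0]
force: [-0.1, 0.7, 0.3]
gripper_width: 0.0262
finger_force: 0.0
```

```bash
cat > k.py <<'E'
from h import *
np.set_printoptions(precision=4,suppress=True,linewidth=160)
import sys
o=sensors.get_obs(); t=o['tcp_pos']; v=t[:2]-[.5072,.1977]
print(o['time'],t,o['force'],o['gripper_width'],'r %.4f ang %.2f'%(np.hypot(*v),np.degrees(np.arctan2(v[1],v[0]))))
m,p,d=shot('wrist',sys.argv[1]+'.png'); P=deproj(m,d); g=cv2.cvtColor(p,cv2.COLOR_RGB2GRAY)
x,y=proj(m,[t[0],t[1],.081])[0].astype(int); ys,xs=np.mgrid[y-25:y+40,x-25:x+26]
w=(g[ys,xs]>95)&(P[ys,xs,2]>.055)&(np.hypot(P[ys,xs,0]-t[0],P[ys,xs,1]-t[1])<.009); q=P[ys,xs][w]; print('cap',w.sum(),np.median(q,axis=0),'px',xs[w].mean(),ys[w].mean())
E
python3 k.py w8
```

```text
16.225 [0.4026 0.2093 0.0724] [-0.0873  0.6758  0.2716] 0.026232451118165096 r 0.1053 ang 173.68
cap 568 [0.403  0.209  0.0819] px 312.9577464788732 355.25
```

{"op": "apply_moves", "data": {"commands": [[0,-1.5,0,-0.014],[0,-3,0,-0.028],[-0.1,-4.5,0,-0.043],[-0.15,-5.3,0,-0.05],[-0.15,-5.3,0,-0.05]]}}

```text
time: 16.9
tcp_pos: [0.4023, 0.2037, 0.0725]
ee_rot: [0.029, 1.0, -0.0, -0.0]
force: [0.3, 2.2, -1.9]
gripper_width: 0.0261
finger_force: 1.3
```

```bash
python3 k.py w9
```

```text
16.9 [0.4023 0.2037 0.0725] [ 0.3498  2.2179 -1.9407] 0.02606150148971729 r 0.1050 ang 176.71
cap 568 [0.4025 0.2045 0.0815] px 315.9788732394366 353.74295774647885
```

{"op": "apply_moves", "data": {"commands": [[0,-0.7,0,-0.007],[0,-1.4,0,-0.013],[0,-2,0,-0.019],[0,-2,0,-0.019]]}}

```text
time: 17.45
tcp_pos: [0.4025, 0.2016, 0.0728]
ee_rot: [0.019, 1.0, -0.0, -0.0]
force: [-0.5, 0.0, -0.2]
gripper_width: 0.0262
finger_force: 0.0
```

{"op": "apply_moves", "data": {"commands": [[0,-0.6,0,-0.006],[0,-1.2,0,-0.011],[0,-1.2,0,-0.011]]}}

```text
time: 17.82
tcp_pos: [0.4026, 0.2007, 0.0728]
ee_rot: [0.014, 1.0, -0.0, 0.0]
force: [0.4, 1.7, 1.1]
gripper_width: 0.0259
finger_force: 0.3
```

```bash
python3 k.py w10
```

```text
17.825 [0.4026 0.2007 0.0728] [0.3646 1.7002 1.1411] 0.025928709748018246 r 0.1047 ang 178.34
cap 513 [0.4024 0.2013 0.0741] px 315.36842105263156 340.719298245614
```

The cap dropped from 81.5 to 74 mm, the same reading as when home earlier, so the pin has snapped in. I'm centring the jaws, opening and withdrawing straight up.

{"op": "apply_moves", "data": {"commands": [[0,1,0,0],[0,1,0,0]]}}

```text
time: 18.12
tcp_pos: [0.4024, 0.2017, 0.0727]
ee_rot: [0.014, 1.0, -0.0, -0.0]
force: [-0.2, -1.2, -0.2]
gripper_width: 0.0263
finger_force: 0.0
```

{"op": "apply_moves", "data": {"commands": [[0,0,0,0],[0,0,0,0],[0,0,0,0],[0,0,-20,0],[0,0,-60,0],[40,0,-110,0],[80,0,-130,0],[80,0,-130,0],[80,0,-130,0],[80,0,-130,0]], "claw": 50}}

```text
time: 19.38
tcp_pos: [0.3227, 0.2038, 0.2018]
ee_rot: [0.014, 1.0, -0.0, -0.001]
force: [-0.1, -0.2, 0.4]
gripper_width: 0.0498
finger_force: 0.0
```

```bash
python3 - <<'E'
from h import *
np.set_printoptions(precision=4,suppress=True,linewidth=160)
o=sensors.get_obs(); print(o['time'],o['tcp_pos'],o['force'],o['gripper_width'])
m,p,d=shot('wrist','w11.png'); P=deproj(m,d); g=cv2.cvtColor(p,cv2.COLOR_RGB2GRAY)
x,y=proj(m,[.4026,.2018,.073])[0].astype(int); ys,xs=np.mgrid[max(0,y-20):y+21,x-20:x+21]
w=(g[ys,xs]>95)&(P[ys,xs,2]>.068); print('px',x,y,'cap',w.sum(),np.median(P[ys,xs][w],axis=0))
for n in('side','scene'):
    m,p,d=shot(n,n+'11.png'); P=deproj(m,d); t=(P[...,2]>.052)&(P[...,2]<.09)&(np.hypot(P[...,0]-.572,P[...,1]-.196)<.03); print(n,t.sum(),np.nanmedian(P[t],axis=0),P[t].max(0),P[t].min(0))
    k=(P[...,2]>.062)&(P[...,2]<.1)&(np.hypot(P[...,0]-.403,P[...,1]-.2)<.02); print('knob',k.sum(),P[k].max(0))
s=[cv2.resize(cv2.imread('pics/%s11.png'%n)[a:a+105,b:b+140],(400,300)) for n,a,b in(('side',180,200),('scene',190,195))]
w=cv2.resize(cv2.imread('pics/w11.png'),(400,300)); cv2.imwrite('pics/c11.png',np.vstack([np.hstack(s),np.hstack([w,w*0])]))
E
```

```text
19.375 [0.3227 0.2038 0.2018] [-0.1129 -0.2443  0.3857] 0.049789785419180735
px 313 340 cap 144 [0.4028 0.2011 0.074 ]
side 97 [0.5685 0.1918 0.0568] [0.584  0.2134 0.0631] [0.5565 0.1699 0.0524]
knob 66 [0.4129 0.209  0.0758]
scene 74 [0.5706 0.1873 0.0579] [0.584  0.2108 0.0616] [0.5584 0.1725 0.0524]
knob 61 [0.4144 0.2105 0.0744]
```

View pics/c11.png

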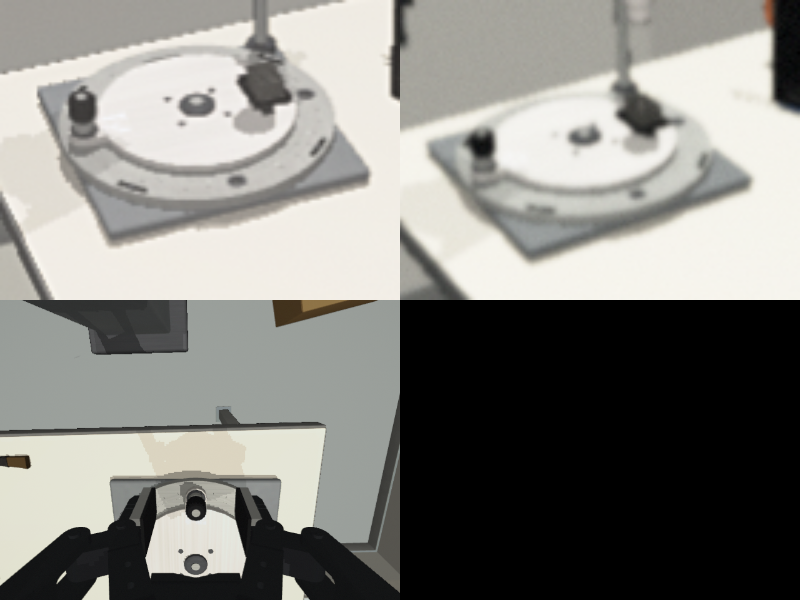

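The knob is home on the −x side (cap at 74 mm, the same as its reading when home at loading). The nest with the seated sink is under the microscope, and the arm is clear, so I'm handing in.

```bash
python3 -c "
from station import job
print(job.job_done())"
```

```text
the job is handed in; nothing more can be done
None
```

I set the heat sink flat in the nest and turned the table a quarter turn counter-clockwise. The index pin dropped fully home in the next hole, putting the nest under the microscope, and I handed the job in at about 19.5 s with the arm clear.

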